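# Fit a spring hose clamp round a bent pipe

### The arm

A 7-joint arm with a two-finger parallel gripper is mounted at the origin on the work surface; the furniture and walls round the work are solid. World frame = base frame: x ahead of the robot, y to its left, z up, the work surface at z = 0. Lengths are in m, angles in rad, forces in N, time in s.
With the tool pointing down it reaches from about 0.425 to 0.975 m from the base axis. Payload 16.7 kg.
Tool frame: the origin (TCP) lies between the finger pads, 19 mm behind the fingertips; this is the grasp point; z points along the fingers, y is the line along which they close (so a half turn about z gives the same grasp; the last joint's range is limited). The gripper opens to 85 mm and grips with 20 to 120 N. Pads are 22 mm wide; open, the fingers measure 114 mm over their backs; the gripper's body (76 mm by 85 mm) begins 54 mm behind the grasp point. The pads swing forward as they close: fully open they stand 13 mm farther back than shut.
Start: joints at [0.973, 0.426, 0.074, 1.606, -0.034, 1.111, -0.067], TCP at [0.293, -0.608, 0.25] pointing down, gripper open.
Joint ranges: [-2.85, 2.85], [-0.5, 2.14], [-1.23, 1.37], [0.21, 2.46], [-1.02, 4.16], [0.16, 2.05], [-2.73, 2.73]. Speed limits (rad/s): [1.89, 1.89, 2.39, 2.39, 3.01, 3.01, 3.01].

### API

Orientations are given as a rotation vector (axis times angle).
In Python, from bench import ctrl gives the robot as it stands. Calls block until the motion is done:
- ctrl.move_pose(position, orientation): joint-space move of the TCP to a pose.
- ctrl.line_to(position, ori=None, speed=0.15, guard=None): straight line of the TCP; ori=None keeps the orientation; speed is the mean speed in m/s. With guard (N) it stops when the force on the tool has changed by that much, and returns True; else False.
- ctrl.move_joints(angles): joint-space move.
- ctrl.move_gripper(opening, grasp_force=None): opening from 0.0 (shut) to 1.0 (fully open); grasp_force is the grip in N (None keeps the last); returns when the fingers have stopped.
- ctrl.hold(seconds).
- ctrl.inverse_kinematics(position, orientation): joint angles nearest the present ones, or None.
- ctrl.read_camera(name): name is "side" or "top"; returns a dict with "color" (420x560x3 uint8, blue, green, red), "z_map" (420x560 float32, m along the optical axis (not along the pixel's ray), 0 where there is no reading), "intrinsics" (3x3 intrinsics, pixels), "k1" (the pictures are not rectified: a ray, as slopes to the right and down, at radius r is drawn at 1 + k1 r^2 times it, then the intrinsics apply), "R" (3x3) and "t" (3): a world point X has camera coordinates R X + t. Camera axes: x right, y down, z forward; pixel columns grow to the right and rows downward; lengths in m; the calibration is good to about 2 mm. A picture is of the moment at which its call begins.
A pose or a line that the arm cannot do raises ctrl.MotionError and nothing moves.
- ctrl.job_done(): hands the job in; it is judged then, once.
Trained networks look in a picture, given as the dict that the camera call returned (one of the last four; its "shot" number tells which), for a name from the list of things; names that differ only in an ending like _2 or _b are one class to them, and where a whole thing is asked for, a point or a joint stands for the part that bears it (a point fixed in the world has none). Each returns a list of dicts, best first, with "p" (0 to 1); they miss things now and then, are a little off and sometimes report something else, mostly with a low value. They report only what shows in the picture. A call takes as long as a camera call.
- ctrl.recognise(thing, picture): "point" ([x, y, z] in m, in world coordinates, good to about 4 mm: the middle of the surface that is visible of it).
- ctrl.mark_of(thing, picture): "point" ([x, y, z] in m, in world coordinates, good to about 4 mm: a listed point, or the origin of a listed thing).
Readings, each from a call of its own:
- ctrl.get_time_s(): time.
- ctrl.get_joint_positions(): joint angles.
- ctrl.get_dq(): joint speeds.
- ctrl.get_tau(): joint torques, N m.
- ctrl.get_ee_pos(): TCP position.
- ctrl.get_tool_rot(): TCP orientation.
- ctrl.get_force(): force on the tool from outside, world axes, zero at the start.
- ctrl.get_ft_torque(): the same for the moment, N m.
- ctrl.get_finger_gap(): opening from 0.0 (shut) to 1.0 (fully open).
- ctrl.get_grasp_force(): force on a finger pad.
Only numpy, scipy, OpenCV 4.12 (cv2) and the standard library are available. Lean on these libraries where they do the work, as an engineer would, in place of code of your own. Each camera call takes 0.05 s, during which the arm holds its last target. There are 200 camera calls.

### The job

The bent pipe bolted to the angle plate must get its spring hose clamp before the hose can be pushed on. Squeeze the clamp's two ears to open it, take it off the free end of the rack bar, thread it over the pipe's open end and run it, still squeezed, round both bends until it is home against the collar. Then let go so that it grips the pipe there, square and with its ears up, and leave the spanner, the reducer and the tape measure where they lie.

Things in the scene. Friction and masses are not known exactly. Their poses are not given: they have to be found in the camera images.
- pipe: Bare steel pipe, 32 mm outside, fixed by its flange to a grey angle plate. Origin on the bench under mid-pipe, z up, x along the pipe's two parallel end straights, from open end to flange. Axis level at z=0.115. In this frame (mm): straight from (-150,-56.3) to (-64,-56.3), left bend 75 deg to (-15.7,-19.2), straight to (-5.4,19.4), right bend 75 deg to (42.9,56.5), straight on at y=56.5.
- pipe_mouth (a point): Centre of the pipe's open end, on its axis; x points into the pipe. A rolled bead 35 mm across stands 10 to 17 mm in from the end.
- pipe_bend1 (a point): Centre of the arc of the first bend, at the height of the pipe's axis: the axis turns about it on a 50 mm radius, through 75 deg. Axes as pipe.
- pipe_bend2 (a point): Centre of the arc of the second bend, which turns back by 75 deg on a 50 mm radius. Axes as pipe.
- pipe_seat (a point): Point on the pipe's axis where the clamp's centre (clamp) belongs: 7 mm, half the clamp's width, before the face of the collar, a ring 46 mm across and 8 mm wide on the pipe's last straight. x along the pipe towards the collar.
- pipe_flange (a point): Centre of the near face of the flange, a plate 78 mm square with four bolts, 38 mm beyond the collar. The angle plate behind it is 112 mm wide and reaches z = 0.157, 42 mm above the pipe's axis.
- rack: Fixed stand: square foot, bent aluminium tube whose level bar, 32 mm across, has its axis at z = 0.125. Origin on the bench under the bar's free end (black cap); x points along the bar out of that free end, the bar lying at x = -0.125 to 0. Two plain worm-drive clamps hang at the back, x = -0.10 to -0.13; they stay there.
- clamp: Spring hose clamp, gripping the rack bar 25 to 55 mm behind its free end, ears up. Steel band 14 mm wide (x, along the bore), 46 mm across, two halves pinned at the bottom, ends crossing at the top into two black ears. Origin: bore's centre when shut; z up. This frame rides on the +y half and swings 0.22 rad about the pin when squeezed. About 0.1 kg.
- clamp_grip (a point): Middle of the ears, 46 mm above the bore's axis (z of clamp): put the TCP here, closing across y; fingertips then clear pipe and collar. Each ear is 20 mm wide (x) and 32 mm long. Shut, they splay upwards from 42 to 56 mm over their outsides; squeezed fully they stand upright, 20 mm over their outsides, 31 to 62 mm above the bore's axis.
- clamp_pin (a point): The pin that joins the halves, 26 mm straight below the bore's centre, shut or open. With the clamp squeezed and the pin 26 mm below the axis of the pipe, the bore has about 4 mm of room all round at its pads (2.5 mm at the bead). x along the bore.
- clamp_jaw (a joint): Angle between the clamp's halves, rad: 0 when shut on the 32 mm bar or pipe, 0.44 when squeezed to its stop. A spring shuts it: 7 N on each ear to start, about 14 N to hold it fully open (grip with 30 to 60 N). Shut, it holds its place on the pipe by friction.
- spanner: Combination spanner, 219 x 32 x 7 mm, lying beyond the pipe. Loose. Origin at its middle.
- reducer: Black round hose reducer, 82 mm across, 88 mm high, standing beside the pipe. Loose. Origin under its middle.
- tape_measure: Tape measure, 35 x 85 x 66 mm, standing by the angle plate. Loose. Origin under its middle.

How it is judged:
On the way, in this order (a step that is already met when the one before it is completed fails the run):
1. the clamp is squeezed open on the rack bar (value of joint clamp_jaw above 0.2 rad and x of clamp_pin in the frame of rack below -0.005 m), for 0.1 s.
2. the clamp is threaded over the open end onto the first straight of the pipe (x of clamp_pin in the frame of pipe_mouth between 0.02 and 0.09 m and y of clamp_pin in the frame of pipe_mouth between -0.012 and 0.012 m and z of clamp_pin in the frame of pipe_mouth between -0.036 and -0.016 m), for 0.1 s.
3. the clamp, squeezed open, is round the first bend, on the middle of the pipe (value of joint clamp_jaw above 0.12 rad and x of clamp_pin in the frame of pipe between -0.04 and 0.02 m and y of clamp_pin in the frame of pipe between -0.03 and 0.03 m), for 0.1 s.
4. the clamp, still squeezed open, has come up to the collar (value of joint clamp_jaw above 0.12 rad and x of clamp_pin in the frame of pipe_seat above -0.008 m and horizontal distance between clamp_pin and pipe_seat below 0.016 m), for 0.1 s.
At the end, for the whole second after the job is handed in: Clamp grips the pipe at the collar, let go, at rest: centre within 5 mm of the seat point, bore along the pipe within 0.12 rad, ears within 0.35 rad of upright, jaw below 0.06 rad (shut); spanner, reducer, tape measure within 20 mm of where they lay (distance between clamp and pipe_seat below 0.005 m and angle between the x axis of clamp and the x axis of pipe_seat, either way round below 0.12 rad and angle between clamp's own z axis and vertical below 0.35 rad and value of joint clamp_jaw below 0.06 rad and linear speed of clamp below 0.02 m/s and distance of each of spanner, reducer, tape_measure from where it was at the start of the episode below 0.02 m); the robot touches nothing.
It fails at once if the spanner, the reducer or the tape measure is knocked away (moved more than 20 mm) (distance of any of spanner, reducer, tape_measure from where it was at the start of the episode above 0.02 m).
It also fails if it takes over 54 s, if anything falls off the work surface, if the arm or the gripper's body presses on something with over 40 N, if the wrist force passes 120 N, or if a joint passes its speed limit or range.

## Working session

There is one attempt and no reset: what is moved stays moved. The work goes in short steps, each a Python script; the robot and the scene stay as the last script left them, time stands still between calls to the robot, and variables do not carry over. Pictures are saved under pics/ and viewed, at most 10 in all, crops included, and the job is handed in when it is done.

```bash
mkdir -p pics; ls
python3 - <<'E'
from bench import ctrl
import cv2,numpy as np
for n in ["side","top"]:
    p=ctrl.read_camera(n); cv2.imwrite(f"pics/{n}0.png",p["color"])
    C=-p["R"].T@p["t"]; print(n,C.round(3),p["R"][2].round(3),p["k1"],p["intrinsics"][0])
    for t in ["pipe","pipe_mouth","pipe_bend1","pipe_bend2","pipe_seat","pipe_flange","rack","clamp","clamp_grip","clamp_pin","spanner","reducer","tape_measure"]:
        r=ctrl.mark_of(t,p); print(t,[(np.round(d["point"],4).tolist(),round(d["p"],2)) for d in r[:2]])
print(ctrl.get_time_s())
E
```

```text
bench.py
pics
side [0.052 0.817 0.709] [ 0.489 -0.699 -0.521] 0.009455039605085017 [398.4712445    0.         275.71559457]
pipe [([0.5961, -0.0201, 0.0053], 0.9), ([0.5997, -0.066, 0.1143], 0.33)]
pipe_mouth [([0.5484, 0.1275, 0.118], 0.75)]
pipe_bend1 [([0.5995, -0.0634, 0.1131], 0.64), ([0.5986, 0.0428, 0.1146], 0.57)]
pipe_bend2 [([0.5995, -0.0634, 0.1131], 0.64), ([0.5986, 0.0428, 0.1146], 0.57)]
pipe_seat [([0.6456, -0.1195, 0.1166], 0.87)]
pipe_flange [([0.6414, -0.1749, 0.1138], 0.69)]
rack [([0.5488, 0.1278, 0.1223], 0.69)]
clamp [([0.4786, 0.3523, 0.1266], 0.93)]
clamp_grip [([0.4768, 0.3519, 0.1714], 0.93)]
clamp_pin [([0.4786, 0.3533, 0.0969], 0.55), ([0.477, 0.3512, 0.1719], 0.42)]
spanner [([0.7334, -0.0972, -0.0045], 0.58)]
reducer [([0.6841, 0.0738, -0.0025], 0.77), ([0.5508, 0.1274, 0.1214], 0.27)]
tape_measure [([0.4961, -0.2057, -0.003], 0.63)]
top [0.437 0.067 1.148] [ 0.153 -0.034 -0.988] -0.13495478223613233 [460.04797193   0.         284.40353026]
pipe [([0.5954, -0.0223, -0.0032], 0.91)]
pipe_mouth [([0.5513, 0.1284, 0.115], 0.61)]
pipe_bend1 [([0.5969, -0.0674, 0.1148], 0.95), ([0.5926, 0.0413, 0.1123], 0.74)]
pipe_bend2 [([0.5969, -0.0674, 0.1148], 0.95), ([0.5926, 0.0413, 0.1123], 0.74)]
pipe_seat [([0.6423, -0.1165, 0.1127], 0.76), ([0.5544, 0.1278, 0.1167], 0.22)]
pipe_flange [([0.641, -0.1743, 0.1166], 0.79), ([0.4738, 0.3512, 0.1232], 0.2)]
rack [([0.4727, 0.2986, -0.0043], 0.61)]
clamp [([0.4737, 0.3532, 0.1229], 0.74)]
clamp_grip [([0.4711, 0.3517, 0.1702], 0.68)]
clamp_pin [([0.4774, 0.3494, 0.1006], 0.68), ([0.4738, 0.3489, 0.1696], 0.38)]
spanner [([0.7364, -0.0965, 0.0004], 0.71)]
reducer []
tape_measure [([0.4992, -0.209, -0.0024], 0.69)]
1.4
```

View pics/side0.png

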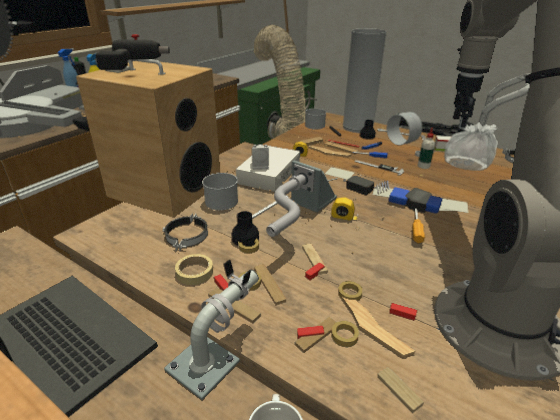

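View pics/top0.png

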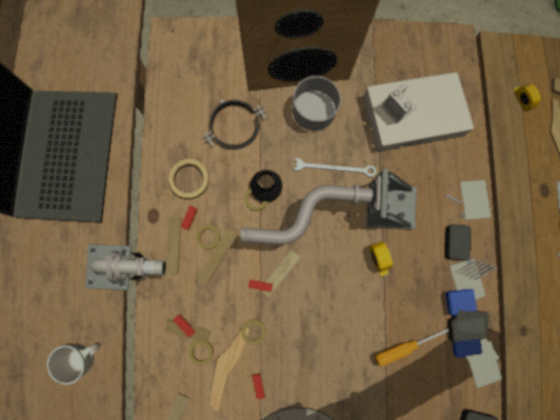

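Side view: rack bar runs from (200,350) to its free end near (250,280), with the ears at (235,270). The pipe mouth is near (272,230) and the flange near (310,185). Top view: bar end at (163,268), pipe mouth at (243,234), flange at (375,195). Next I'll fit the pipe and bar to the depth data.

```bash
cat > geo.py <<'E'
import numpy as np, cv2
from scipy.optimize import least_squares
from scipy.spatial import cKDTree
def cloud(p):
    z=p["z_map"]; K=p["intrinsics"]; v,u=np.nonzero(z>0)
    d=np.stack([(u-K[0,2])/K[0,0],(v-K[1,2])/K[1,1]],1); s=d.copy()
    for _ in range(8): s=d/(1+p["k1"]*(s**2).sum(1,keepdims=True))
    Z=z[v,u][:,None]; X=np.hstack([s*Z,Z])
    return (X-p["t"])@p["R"], np.stack([u,v],1)
def axis():
    P=[]
    P+= [(x,-56.3,0) for x in np.arange(-150,-64,.5)]
    for a in np.radians(np.arange(0,75,.5)): P.append((-64+50*np.sin(a),-6.3-50*np.cos(a),a))
    for s in np.linspace(0,1,80): P.append((-15.7+s*10.3,-19.2+s*38.6,np.radians(75)))
    for a in np.radians(np.arange(75,0,-.5)): P.append((42.9-50*np.sin(a),6.5+50*np.cos(a),a))
    P+= [(x,56.5,0) for x in np.arange(42.9,135,.5)]
    P=np.array(P); P[:,:2]/=1000; return P
E
python3 - <<'E'
from bench import ctrl
from geo import *
A=axis(); T=cKDTree(A[:,:2])
for n in ["side","top"]:
    p=ctrl.read_camera(n); X,uv=cloud(p)
    q0=np.array([0.596,-0.021,np.radians(-94.5),0.115])
    def loc(X,q):
        c,s=np.cos(q[2]),np.sin(q[2]); d=X[:,:2]-q[:2]
        return np.stack([d@[c,s],d@[-s,c],X[:,2]-q[3]],1)
    q=q0
    for tol in (.012,.006,.004):
        L=loc(X,q); 
        def res(L): 
            d,_=T.query(L[:,:2]); return np.hypot(d,L[:,2])-.016
        m=(abs(res(L))<tol)&(L[:,0]>-.148)&(L[:,0]<.085)&(abs(L[:,2])<.03)
        S=X[m]; r=least_squares(lambda q:res(loc(S,q)),q,loss="soft_l1",f_scale=.001); q=r.x
    print(n,"pipe",q.round(4),np.degrees(q[2]).round(2),m.sum(),np.std(r.fun).round(4))
    L=loc(X,q)
    m=(abs(L[:,1]+.0563)<.012)&(L[:,2]>.005)&(L[:,2]<.03); print(" mouth xmin",np.percentile(L[m,0][L[m,0]>-.18],[0.5,2,5]).round(4))
    m=(abs(L[:,1]-.0565)<.008)&(L[:,2]>.010)&(L[:,2]<.06)&(L[:,0]>.06)&(L[:,0]<.18)
    b=np.arange(.06,.18,.002); i=np.digitize(L[m,0],b)
    print(" ztop",[(round(b[k-1]*1e3),round(np.median(L[m,2][i==k])*1e3,1)) for k in np.unique(i)])
    # bar
    m=(abs(X[:,0]-.475)<.05)&(X[:,1]>.28)&(X[:,1]<.44)&(X[:,2]>.12)&(X[:,2]<.143)
    B=X[m]
    def rb(q,B): 
        c,s=np.cos(q[1]),np.sin(q[1]); return np.hypot((B[:,0]-q[0])*-s+(B[:,1]-.33)*c,B[:,2]-q[2])-.016
    q=np.array([.475,np.radians(-90),.125])
    for tol in (.01,.005,.003):
        M=B[abs(rb(q,B))<tol]; r=least_squares(rb,q,args=(M,),loss="soft_l1",f_scale=.001); q=r.x
    c,s=np.cos(q[1]),np.sin(q[1]); a=(X[:,0]-q[0])*c+(X[:,1]-.33)*s; l=-(X[:,0]-q[0])*s+(X[:,1]-.33)*c
    print(n,"bar",q.round(4),np.degrees(q[1]).round(2),len(M),np.std(r.fun).round(4))
    m=(abs(l)<.008)&(abs(X[:,2]-.138)<.012)&(abs(a)<.15); print(" end",np.percentile(a[m],[90,95,98,99.5]).round(4))
    m=(abs(l)<.035)&(X[:,2]>.158)&(X[:,2]<.21)&(abs(a)<.12)
    print(" ears n",m.sum(),"a",np.percentile(a[m],[2,25,50,75,98]).round(4),"l",np.percentile(l[m],[2,25,50,75,98]).round(4),"z",np.percentile(X[m,2],[50,98]).round(4))
    m=(abs(l)<.02)&(X[:,2]>.145)&(X[:,2]<.155)&(abs(a)<.07)
    print(" band a",np.percentile(a[m],[2,50,98]).round(4),"l",m.sum())
    for t in ["reducer","spanner","tape_measure"]:
        print(t,[(np.round(d["point"],3).tolist(),round(d["p"],2)) for d in ctrl.recognise(t,p)[:1]])
E
```

```text
side pipe [ 0.5948 -0.0231 -1.6499  0.1142] -94.53 832 0.0012
 mouth xmin [-0.1507 -0.149  -0.1465]
 ztop [(60, np.float64(15.7)), (62, np.float64(15.2)), (64, np.float64(14.2)), (66, np.float64(13.8)), (68, np.float64(14.5)), (70, np.float64(14.5)), (72, np.float64(15.0)), (74, np.float64(14.2)), (76, np.float64(14.2)), (78, np.float64(15.0)), (80, np.float64(14.8)), (82, np.float64(15.6)), (86, np.float64(12.5)), (88, np.float64(15.6)), (90, np.float64(14.4)), (92, np.float64(15.7)), (96, np.float64(15.0)), (98, np.float64(18.1)), (100, np.float64(23.9)), (102, np.float64(21.0)), (104, np.float64(22.1)), (106, np.float64(21.3)), (116, np.float64(16.3)), (118, np.float64(15.0)), (122, np.float64(15.1)), (124, np.float64(13.6)), (126, np.float64(16.0)), (128, np.float64(14.6)), (132, np.float64(15.9)), (134, np.float64(14.6)), (136, np.float64(15.4)), (138, np.float64(15.4)), (140, np.float64(18.1)), (142, np.float64(29.0)), (144, np.float64(30.2)), (146, np.float64(34.0)), (148, np.float64(36.5)), (150, np.float64(38.6)), (154, np.float64(39.0)), (156, np.float64(38.1)), (158, np.fl
[... 1570 characters left out ...]
4)), (142, np.float64(20.8)), (144, np.float64(31.0)), (146, np.float64(38.2)), (148, np.float64(38.4)), (150, np.float64(40.1)), (152, np.float64(36.9)), (154, np.float64(39.4)), (156, np.float64(41.5)), (158, np.float64(42.4)), (160, np.float64(41.9)), (162, np.float64(43.5)), (164, np.float64(40.8)), (166, np.float64(40.5))]
top bar [ 0.4735 -1.5905  0.1252] -91.13 707 0.0013
 end [0.0162 0.0245 0.0293 0.0301]
 ears n 99 a [-0.0286 -0.0234 -0.0178 -0.013  -0.0097] l [-0.0302 -0.0258  0.0212  0.0248  0.0285] z [0.177  0.1856]
 band a [-0.0603 -0.0203 -0.0124] l 104
reducer [([0.668, 0.075, 0.043], 0.59)]
spanner [([0.733, -0.096, 0.005], 0.73)]
tape_measure [([0.501, -0.203, 0.056], 0.66)]
```

```bash
cat >> geo.py <<'E'
from scipy.spatial.transform import Rotation as Rt
PIPE=np.array([.5933,-.0233,np.radians(-94.5)]); BARYAW=np.radians(-91.4)
CL=np.array([.4753,.350])
def ori(yaw,flip):
    y=yaw+np.pi*flip; c,s=np.cos(y),np.sin(y)
    return Rt.from_matrix(np.array([[c,s,0],[s,-c,0],[0,0,-1]])).as_rotvec()
def topipe(x,y,a=0):
    c,s=np.cos(PIPE[2]),np.sin(PIPE[2]); return np.array([PIPE[0]+c*x-s*y,PIPE[1]+s*x+c*y]),PIPE[2]+a
E
python3 - <<'E'
from bench import ctrl
from geo import *
A=axis(); print(Rt.from_rotvec(ctrl.get_tool_rot()).as_matrix().round(2), ctrl.get_force())
for f in (0,1):
    out=[]
    for P in [None]+[A[i] for i in (0,100,172,250,325,400,480,540,650)]:
        if P is None: xy,yaw,z=CL,BARYAW,.171
        else: (xy,yaw),z=topipe(*P),.161
        q=ctrl.inverse_kinematics([*xy,z],ori(yaw,f)); out.append(None if q is None else np.round(q,2).tolist())
    print(f,*out,sep="\n")
E
```

```text
[[ 0.9   0.43  0.  ]
 [ 0.43 -0.9   0.  ]
 [ 0.   -0.   -1.  ]] [-0.37392474  0.8081657  -0.54477063]
0
[0.02, 0.58, -1.03, 1.83, 0.56, 1.06, 1.9]
[0.44, 0.55, -1.03, 1.89, 0.55, 1.02, 2.24]
[0.54, 0.52, -1.02, 1.92, 0.53, 1.0, 2.33]
[0.61, 0.51, -1.02, 1.94, 0.52, 0.99, 2.4]
[-0.05, 0.33, -0.11, 1.96, 0.05, 0.85, -2.72]
[0.04, 0.37, -0.18, 1.9, 0.08, 0.87, -2.09]
[0.03, 0.42, -0.13, 1.82, 0.07, 0.9, -2.05]
[-0.07, 0.46, 0.04, 1.77, -0.02, 0.92, -2.61]
[-0.76, 0.83, 1.2, 1.79, -0.86, 1.16, -2.38]
[-0.67, 0.84, 1.2, 1.78, -0.86, 1.16, -2.41]
1
[0.01, 0.57, -1.01, 1.83, 0.55, 1.06, -1.24]
[0.15, 0.41, -0.62, 1.91, 0.3, 0.91, -0.69]
[0.2, 0.38, -0.56, 1.94, 0.26, 0.89, -0.57]
[0.24, 0.36, -0.53, 1.96, 0.24, 0.88, -0.49]
[0.34, 0.38, -0.59, 1.94, 0.27, 0.89, 0.22]
[0.39, 0.43, -0.62, 1.88, 0.31, 0.92, 0.86]
[0.4, 0.49, -0.61, 1.8, 0.33, 0.96, 0.87]
[0.39, 0.52, -0.57, 1.74, 0.33, 0.98, 0.24]
[0.34, 0.51, -0.45, 1.72, 0.26, 0.97, -0.19]
[0.36, 0.5, -0.37, 1.72, 0.21, 0.96, -0.17]
```

Run:
```python
from bench import ctrl
from geo import *
o=ori(BARYAW,1)
ctrl.move_pose([*CL,.28],o); print(ctrl.get_time_s())
ctrl.line_to([*CL,.171],speed=.12)
ctrl.hold(.3); f0=ctrl.get_force(); print(f0)
ctrl.move_gripper(0.0,45); ctrl.hold(.3)
print(ctrl.get_finger_gap(),ctrl.get_grasp_force(),ctrl.get_force()-f0,ctrl.get_ft_torque(),ctrl.get_ee_pos(),ctrl.get_time_s())
for n in ["side","top"]:
    p=ctrl.read_camera(n); cv2.imwrite(f"pics/{n}1.png",p["color"])
    for t in ["clamp","clamp_grip","clamp_pin"]:
        r=ctrl.mark_of(t,p); print(n,t,[(np.round(d["point"],4).tolist(),round(d["p"],2)) for d in r[:2]])
    if n=="side": cv2.imwrite("pics/c1.png",cv2.resize(p["color"][200:400,140:340],None,fx=3,fy=3))
```

```text
5.2
[-0.28002358  0.06106573  0.0778783 ]
0.22012165898058333 45.76521635055542 [-0.50948821 -0.3198909  15.35854761] [0.05228345 0.15957489 0.01834654] [0.4758699  0.3511288  0.17243287] 7.475
side clamp [([0.4857, 0.3484, 0.1144], 0.74)]
side clamp_grip [([0.4944, 0.3512, 0.1652], 0.59), ([0.4788, 0.3505, 0.0902], 0.55)]
side clamp_pin [([0.4769, 0.3544, 0.0915], 0.78)]
top clamp []
top clamp_grip []
top clamp_pin [([0.6802, 0.0754, 0.0003], 0.25)]
```

View pics/c1.png

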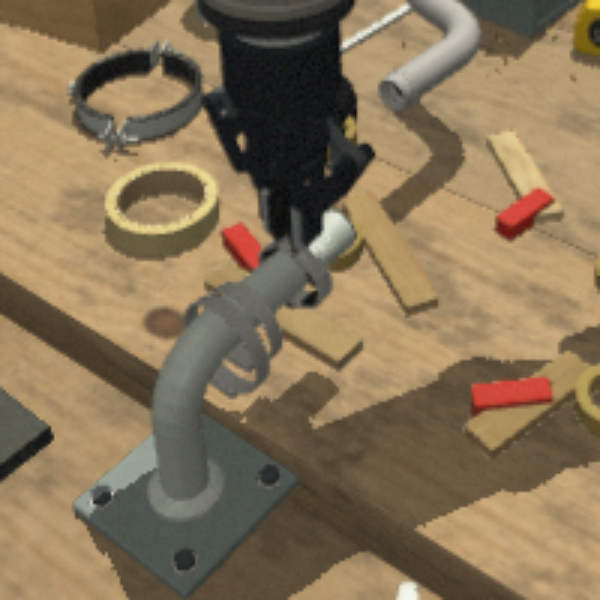

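The clamp is squeezed (crop: ears between the fingers at ~(290,240), band loose round the bar). The +15 N in z means the clamp is pressed down on the bar. I'll centre it on the bar by feel.

```bash
cat >> geo.py <<'E'
def probe(ctrl,start,d,f0,step=.001,n=12,lim=6,speed=.03):
    """creep along d from start; print offset (mm) and force along d"""
    out=[]
    for k in range(n+1):
        ctrl.line_to(start+d*step*k,speed=speed); f=(ctrl.get_force()-f0)@d
        out.append((round(step*k*1e3,1),round(float(f),1)))
        if f<-lim: break
    return out
E
python3 - <<'E'
from bench import ctrl
from geo import *
f0=np.array([-.28,.06,.08]); s=np.array([*CL,.171])
print("up",probe(ctrl,s,np.array([0,0,1.]),f0,.001,14))
print(ctrl.get_ee_pos(),ctrl.get_force()-f0,ctrl.get_time_s())
E
```

```text
up [(0.0, 16.0), (1.0, 7.8), (2.0, 2.1), (3.0, -1.8), (4.0, -0.9), (5.0, -0.0), (6.0, -0.8), (7.0, -0.1), (8.0, -2.1), (9.0, -1.2), (10.0, -0.1), (11.0, -1.1), (12.0, -8.4)]
[0.47519425 0.34982826 0.18264715] [ 1.65635909  0.47649713 -8.39119085] 11.125
```

Run:
```python
from bench import ctrl
from geo import *
f0=np.array([-.28,.06,-.9]); s=np.array([*CL,.1777])
n=np.array([-np.sin(BARYAW),np.cos(BARYAW),0])
ctrl.line_to(s,speed=.05)
for sg in (1,-1):
    print(sg,probe(ctrl,s+sg*n*.002,sg*n,f0,.001,6,5))
    ctrl.line_to(s,speed=.05)
print(ctrl.get_ee_pos(),ctrl.get_force()-f0,ctrl.get_ft_torque(),ctrl.get_time_s())
```

```text
1 [(0.0, -0.4), (1.0, 0.2), (2.0, 0.3), (3.0, 0.1), (4.0, -2.2), (5.0, -6.8)]
-1 [(0.0, -0.2), (1.0, -0.9), (2.0, -0.3), (3.0, -5.0), (4.0, -7.9)]
[0.47520104 0.34995258 0.17748641] [ 0.27237541 -1.24341216  0.34121338] [-0.03074264 -0.01610236  0.01665127] 14.6917
```

```bash
sed -i 's/^PIPE=np.array(\[.5933/PIPE=np.array([.5938/; s/^CL=.*/CL=np.array([.4758,.350])/' geo.py
python3 - <<'E'
from bench import ctrl
from geo import *
b=np.array([np.cos(BARYAW),np.sin(BARYAW)])
ctrl.line_to([*CL,.1777],speed=.05)
ctrl.line_to([*(CL+b*.085),.1777],speed=.1)
xy,yaw=topipe(-.180,-.0563)
ctrl.line_to([*xy,.1677],ori(yaw,1),speed=.12)
print(xy,ctrl.get_ee_pos(),ctrl.get_force(),ctrl.get_grasp_force(),ctrl.get_time_s())
for n in ["side","top"]:
    p=ctrl.read_camera(n); X,_=cloud(p)
    c,s=np.cos(yaw),np.sin(yaw); d=X[:,:2]-xy; a=d@[c,s]; l=d@[-s,c]
    m=(abs(a)<.02)&(abs(l)<.04)&(X[:,2]>.07)&(X[:,2]<.14); print(n,m.sum(),np.percentile(a[m],[2,50,98]).round(4),np.percentile(l[m],[1,50,99]).round(4),np.percentile(X[m,2],[1,99]).round(4))
    if n=="side": cv2.imwrite("pics/c2.png",cv2.resize(p["color"][130:290,190:350],None,fx=3.7,fy=3.7))
E
```

```text
[0.55179619 0.16056237] [0.55135875 0.16140939 0.16784367] [-0.16509004 -0.14512718 -1.44872986] 46.86846971511841 17.1833
side 214 [-0.0086 -0.0032  0.0071] [-0.0285 -0.0021  0.0276] [0.0864 0.1392]Traceback (most recent call last):
  File "<stdin>", line 12, in <module>
    return _quantile_unchecked(
        a, q, axis, out, overwrite_input, method, keepdims, weights)
    return _ureduce(a,
                    func=_quantile_ureduce_func,
    ...<5 lines>...
                    overwrite_input=overwrite_input,
                    method=method)
    r = func(a, **kwargs)
    result = _quantile(arr,
                       quantiles=q,
    ...<2 lines>...
                       out=out,
                       weights=wgt)
    slices_having_nans = np.isnan(arr[-1, ...])
                                  ~~~^^^^^^^^^
IndexError: index -1 is out of bounds for axis 0 with size 0
```

View pics/c2.png

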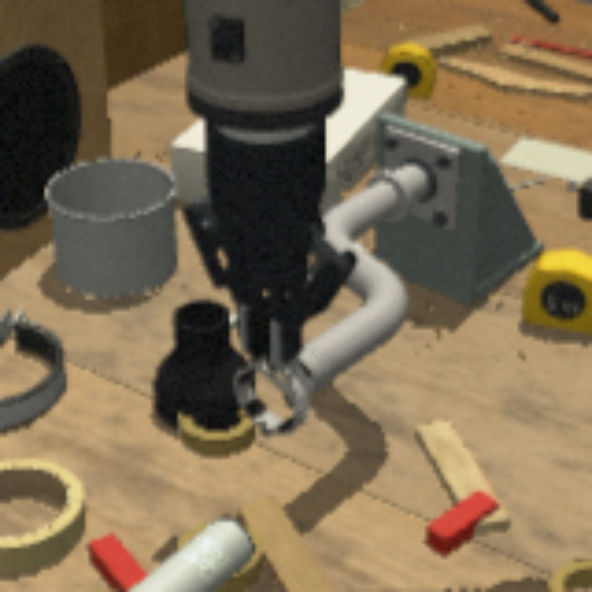

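The clamp hangs upright just in front of the mouth (crop: band centre (275,395), mouth (310,370)). Threading now.

Run:
```python
from bench import ctrl
from geo import *
f0=ctrl.get_force()
for x in (-.145,-.12,-.09,-.066):
    xy,yaw=topipe(x,-.0563)
    g=ctrl.line_to([*xy,.1677],ori(yaw,1),speed=.05,guard=10)
    c,s=np.cos(yaw),np.sin(yaw); f=ctrl.get_force()-f0
    print(x,g,"along",(f[:2]@[c,s]).round(1),"lat",(f[:2]@[-s,c]).round(1),"z",f[2].round(1))
    if g: break
print(ctrl.get_ee_pos(),ctrl.get_finger_gap(),ctrl.get_time_s())
```

```text
-0.145 False along 0.8 lat 0.1 z -0.6
-0.12 False along 0.6 lat 0.2 z -1.4
-0.09 False along 1.2 lat 0.1 z -1.0
-0.066 False along 0.7 lat -0.2 z -0.6
[0.54286883 0.046824   0.16773015] 0.21646544540963622 20.1667
```

Run:
```python
from bench import ctrl
from geo import *
r=np.radians; W=[(-.064+.05*np.sin(r(a)),-.0063-.05*np.cos(r(a)),a) for a in np.arange(0,76,12.5)]
W+=[(-.0054,.0194,75)]
W+=[(.0429-.05*np.sin(r(a)),.0065+.05*np.cos(r(a)),a) for a in np.arange(62.5,-1,-12.5)]
W+=[(.075,.0565,0)]
f0=ctrl.get_force()
for x,y,a in W:
    xy,yaw=topipe(x,y,r(a))
    g=ctrl.line_to([*xy,.1677],ori(yaw,1),speed=.04,guard=10)
    c,s=np.cos(yaw),np.sin(yaw); f=ctrl.get_force()-f0
    print(a,g,"along",(f[:2]@[c,s]).round(1),"lat",(f[:2]@[-s,c]).round(1),"z",f[2].round(1))
    if g: break
print(ctrl.get_ee_pos(),ctrl.get_finger_gap(),ctrl.get_time_s())
```

```text
0.0 False along 0.2 lat 0.2 z -0.6
12.5 False along -0.8 lat 0.6 z 0.2
25.0 False along -0.3 lat 0.6 z 0.2
37.5 False along 0.1 lat -0.8 z -1.3
50.0 False along -0.3 lat 0.4 z -0.1
62.5 False along 1.3 lat 0.1 z -0.3
75.0 False along 0.4 lat -0.8 z -1.5
75 False along 1.3 lat 0.2 z -0.6
62.5 False along 0.5 lat 0.3 z -1.1
50.0 False along 0.8 lat 0.7 z 0.9
37.5 False along 1.1 lat 0.5 z -0.6
25.0 False along 1.0 lat -0.1 z 0.4
12.5 False along 0.7 lat 1.0 z -1.3
0.0 False along -0.1 lat 0.8 z -1.6
0 False along 0.2 lat 0.5 z -1.3
[ 0.64426891 -0.10218815  0.1677394 ] 0.219433119690205 27.6167
```

Run:
```python
from bench import ctrl
from geo import *
xy,yaw=topipe(.084,.0565); d=np.array([np.cos(yaw),np.sin(yaw),0])
ctrl.line_to([*xy,.1677],speed=.04,guard=10); ctrl.hold(.1)
f0=ctrl.get_force()
o=probe(ctrl,np.array([*xy,.1677]),d,f0,.001,16,5,.03); print(o)
print(ctrl.get_ee_pos(),ctrl.get_force()-f0,ctrl.get_ft_torque(),ctrl.get_time_s())
```

```text
[(0.0, -1.1), (1.0, 0.4), (2.0, -0.4), (3.0, -0.9), (4.0, 0.5), (5.0, -0.3), (6.0, -0.2), (7.0, -0.3), (8.0, -0.9), (9.0, -6.0)]
[ 0.6428992  -0.11964674  0.16774733] [ 0.66274015  5.93141093 -0.82140725] [1.40692394 0.03355965 0.00263193] 30.5917
```

Run:
```python
from bench import ctrl
from geo import *
xy,yaw=topipe(.0923,.0565)
ctrl.line_to([*xy,.1657],speed=.03); ctrl.hold(.2)
print(ctrl.get_force(),ctrl.get_ee_pos())
for g in (.35,.5,.62,1.0):
    ctrl.move_gripper(g); print(g,ctrl.get_finger_gap().__round__(3),np.round(ctrl.get_force(),1),round(ctrl.get_grasp_force(),1))
ctrl.hold(.2)
ctrl.line_to([*xy,.28],speed=.12)
ctrl.move_pose([.45,.1,.35],ori(yaw,1))
print(ctrl.get_time_s())
for n in ["side","top"]:
    p=ctrl.read_camera(n); X,_=cloud(p)
    d=X[:,:2]-xy; c,s=np.cos(yaw),np.sin(yaw); a=d@[c,s]; l=d@[-s,c]
    m=(abs(a)<.03)&(abs(l)<.04)&(X[:,2]>.145)&(X[:,2]<.2)
    print(n,m.sum(),"a",np.percentile(a[m],[2,50,98]).round(4),"l",np.percentile(l[m],[2,50,98]).round(4),"z",np.percentile(X[m,2],[98]).round(4))
    for sg in (1,-1):
        k=m&(l*sg>.008); print("  ear",sg,k.sum(),np.mean(np.c_[a,l,X[:,2]][k],0).round(4),np.percentile(X[k,2],95).round(4))
    for t in ["clamp","clamp_grip","pipe_seat","spanner","reducer","tape_measure"]:
        r=ctrl.mark_of(t,p); print(n,t,[(np.round(q["point"],4).tolist(),round(q["p"],2)) for q in r[:1]])
    im=p["color"][120:240,230:390] if n=="side" else p["color"][140:260,300:460]
    cv2.imwrite(f"pics/{n}3.png",cv2.resize(im,None,fx=4,fy=4))
```

```text
[ 0.95195118  4.25628003 -2.98685951] [ 0.64288226 -0.11964058  0.16560986]
0.35 0.349 [-0.5  1.2 -2.1] 10.0
0.5 0.499 [-0.9 -0.  -2.1] 8.6
0.62 0.624 [-0.7 -0.  -7.1] 4.6
1.0 1.0 [ 0.1 -0.4  0.4] 0.0
34.7417
side 76 a [-0.0118 -0.0034  0.0084] l [-0.0296  0.0196  0.028 ] z [0.1726]
  ear 1 43 [-0.0024  0.0234  0.1601] 0.1724
  ear -1 33 [-0.0027 -0.0259  0.1602] 0.1721
side clamp []
side clamp_grip [([0.644, -0.1182, 0.1595], 0.54)]
side pipe_seat [([0.6478, -0.1192, 0.1145], 0.95)]
side spanner [([0.7367, -0.0986, -0.0029], 0.55)]
side reducer [([0.686, 0.0783, 0.0022], 0.7)]
side tape_measure [([0.493, -0.2059, -0.002], 0.63)]
top 92 a [-0.0084  0.0012  0.01  ] l [-0.0322  0.0193  0.0261] z [0.1766]
  ear 1 67 [0.0012 0.021  0.1627] 0.1754
  ear -1 25 [-0.0002 -0.0292  0.1692] 0.1751
top clamp [([0.6414, -0.1177, 0.117], 0.63)]
top clamp_grip [([0.6406, -0.118, 0.1589], 0.55)]
top pipe_seat [([0.6381, -0.1181, 0.1111], 0.79)]
top spanner [([0.7372, -0.0982, -0.0005], 0.59)]
top reducer [([0.6841, 0.0756, -0.0032], 0.57)]
top tape_measure [([0.4983, -0.2112, -0.0022], 0.57)]
```

View pics/side3.png

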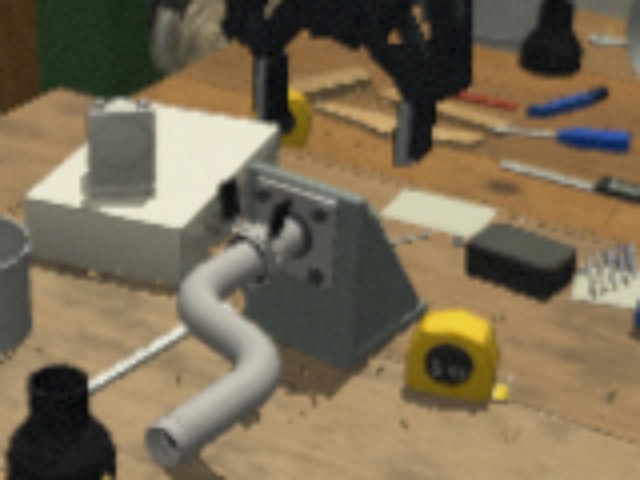

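View pics/top3.png

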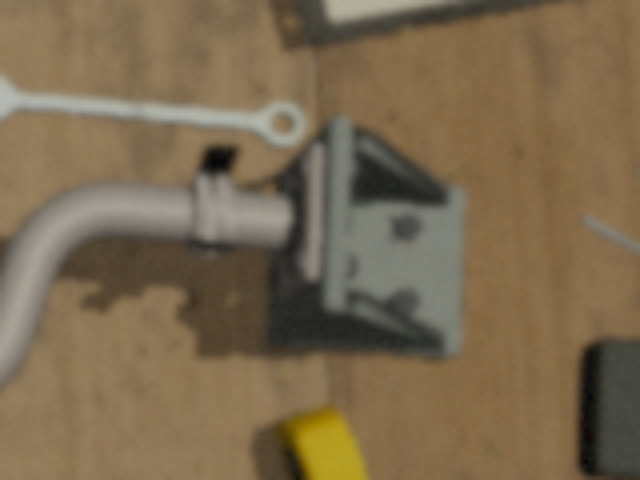

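Side crop: ears level at (230,200) and (280,220), with the band at the collar. Top crop: band at (205,215), flush with the collar at (225,215). Both ears are level and symmetric in the depth data, and the loose items haven't moved. Handing in.

```bash
python3 -c "
from bench import ctrl
print(ctrl.job_done(),ctrl.get_time_s())"
```

```text
the job is handed in; nothing more can be done
the job is handed in; nothing more can be done
```

The clamp is on the pipe against the collar, shut, square and ears up; the spanner, reducer and tape measure show no movement beyond measurement error, and I handed the job in at about 35 s (the verdict was not shown).

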